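# Put the tea on to keep warm

## Task

Put the tea on to keep warm: first slide the teapot along the warmer, without lifting or tipping it, from the cork resting place until its whole base sits on the orange-rimmed warm place. Then turn the red-gripped switch lever a quarter turn from off fully to its on stop. Let go of everything, and leave the other things on the desk where they are.

Things in the scene. Friction and masses are not known exactly. Their poses are not given: they have to be found in the camera images.
- warmer: (All sizes in mm.) Fixed tea warmer on the desk: dark steel slab 200 (its x) x 460 (its y) x 20 high. Origin at the centre of its underside, on the desk; z up. Its flat top, 20 above the desk, carries two marked places side by side along its y, at y = +145 and y = -10, x = 0 (which is which varies), and a fixed grey switch housing, 90 x 90, top 65 above the desk, centred at y = -165.
- warm_zone: The warm place: flat round orange-rimmed dark red disc, 140 across, painted flush on the warmer's top. Origin at its centre, 20 above the desk.
- rest_zone: The cool resting place: flat round cork-coloured disc, 140 across, flush in the warmer's top. Origin at its centre, 20 above the desk. The teapot starts here.
- teapot: White teapot, about 0.6 kg, loose. Origin at the centre of its round base (100 across); z up. Body 124 across at the widest, lid top 66 above the base. Spout along its +x and loop handle along its -x, both reaching about 100 from the axis. On the axis stands a blue cylindrical lid knob, fixed to the pot (the lid does not come off), 30 across, from 68 to 100 above the base.
- lever (a joint): Quarter-turn switch lever on the housing, vertical hinge, rad. 0 = off stop: the lever points along the warmer's -x (towards the robot). 1.571 = on stop: it points along the warmer's -y, away from the pot places, over the red dot. It turns counter-clockwise seen from above as the value grows, and stays where it is left (about 2 N at the grip).
- lever_pivot (a point): Point on the lever's hinge axis at mid-height of the lever bar, 83 above the desk.
- lever_grip (a point): Middle of the red grip of the lever, 85 from the hinge axis, 83 above the desk. The red grip is 70 long, 16 wide, 22 high, and overhangs the housing; the whole lever reaches 117 from the axis.
- mug: Bystander: blue ceramic mug, radius 38, height 85, on the desk beyond the warmer, on the side away from the robot. Origin at the centre of its underside.
- tin: Bystander: green tea tin, radius 35, height 100, on the desk beyond the warmer, on the side away from the robot. Origin at the centre of its underside.
- spoon: Bystander: spoon, 160 long, on the desk on the robot's side of the warmer. Wooden handle, steel bowl. Origin midway along its length, at its underside; lies along its own x.
- paperweight: Bystander: green glass dome, radius 30, height 36, on the robot's side of the warmer. Origin at the centre of its underside.
- book: Bystander: red hardback book lying flat, 150 x 210 x 32, left part of the desk. Origin at the centre of its underside.
- clock: Bystander: wooden desk clock, 50 x 90 x 100 high, right part of the desk. Origin at the centre of its underside.
- case: Bystander: dark brown spectacle case, 160 x 60 x 36, right part of the desk. Origin at the centre of its underside.
Not all that is in view belongs to the job. Several things have the shape of the teapot; the one meant has the colours described above.

How it is judged:
On the way, in this order (a step that is already met when the one before it is completed fails the run):
1. the teapot's whole base is on the warm place (centre within 22 mm), upright and at rest, with the lever still off (below 0.5 rad) (horizontal distance between teapot and warm_zone below 0.022 m and angle between teapot's own z axis and vertical below 0.1 rad and linear speed of teapot below 0.02 m/s and value of joint lever below 0.5 rad), for 0.2 s.
2. the lever is turned to its on stop (past 1.42 rad) (value of joint lever above 1.42 rad), for 0.2 s.
At the end, for the whole second after the job is handed in: The teapot stands upright (within 0.1 rad) and at rest on the warmer, its base centre within 22 mm of the warm place's centre, and the lever is within 0.15 rad of its on stop (above 1.42 rad) (horizontal distance between teapot and warm_zone below 0.022 m and angle between teapot's own z axis and vertical below 0.1 rad and linear speed of teapot below 0.02 m/s and z of teapot in the frame of warmer below 0.026 m and value of joint lever above 1.42 rad); the robot touches nothing.
It fails at once if the teapot is lifted more than 12 mm off the warmer (z of teapot in the frame of warmer above 0.032 m).
It fails at once if the teapot is tipped more than 0.3 rad (angle between teapot's own z axis and vertical above 0.3 rad).
It fails at once if a bystander is moved more than 30 mm (distance of any of mug, tin, spoon, paperweight, book, clock, case from where it was at the start of the episode above 0.03 m).
It also fails if it takes over 53 s, if anything falls off the work surface, if the arm or the gripper's body presses on something with over 40 N, if the wrist force passes 120 N, or if a joint passes its speed limit or range.

## Robot

A 7-joint arm with a two-finger parallel gripper is mounted at the origin on the work surface. World frame = base frame: x ahead of the robot, y to its left, z up, the work surface at z = 0. Lengths are in m, angles in rad, forces in N, time in s.
With the tool pointing down it reaches from about 0.35 to 0.9 m from the base axis. Payload 19.9 kg.
Tool frame: the origin (TCP) lies between the finger pads; the fingertips stand 19 mm ahead of it and the grasp point (between the pads) is the TCP; z points along the fingers, y is the line along which they close (so a half turn about z gives the same grasp; the last joint's range is limited). The gripper opens to 94 mm and grips with 3 to 60 N. Pads are 16 mm wide; open, the fingers measure 119 mm over their backs; the gripper's body (75 mm by 177 mm) begins 78 mm behind the grasp point.
Start: joints at [-1.274, 0.417, -0.01, 1.614, 0.005, 1.111, -0.053], TCP at [0.208, 0.589, 0.224] pointing down, gripper open.
Joint ranges: [-2.81, 2.81], [-0.39, 2.02], [-1.27, 1.25], [0.06, 2.57], [-1.19, 4.33], [0.19, 2], [-2.82, 2.82]. Speed limits (rad/s): [1.89, 1.89, 2.39, 2.39, 3.01, 3.01, 3.01].

## Interface

Orientations are given as a 3x3 rotation matrix whose columns are the frame's x, y, z axes.
In Python, from rig import robot gives the robot as it stands. Calls block until the motion is done:
- robot.move_ptp(position, orientation): joint-space move of the TCP to a pose.
- robot.move_linear(position, velocity=0.15, frame=None, threshold=None): straight line of the TCP; frame=None keeps the orientation; velocity is the mean speed in m/s. With threshold (N) it stops when the force on the tool has changed by that much, and returns True; else False.
- robot.goto_joints(angles): joint-space move.
- robot.gripper_to(opening): finger opening in m; the grip force is fixed at half the most; returns when the fingers have stopped.
- robot.pause(seconds).
- robot.ik(position, orientation): joint angles nearest the present ones, or None.
- robot.get_state(): the state.
- robot.grab_frame(name): name is "scene" or "top" or "wrist"; returns the picture (400x640x3 uint8, red, green, blue); there is no depth.
- robot.camera_info(name): a dict with "fx", "fy", "cx", "cy" (pixels), "rvec" (rotation vector, rad) and "tvec" (3), from world to camera coordinates, as OpenCV has them. Camera axes: x right, y down, z forward; pixel columns grow to the right and rows downward; lengths in m; the calibration is good to about 2 mm. The wrist camera is an equidistant fisheye: a pixel r from the principal point sees the ray r / f radians off the axis. A picture is of the moment at which its call begins: read the wrist's pose just before it. camera_info takes no time and is no camera call; for the wrist camera it gives the pose at the moment of the call.
A pose or a line that the arm cannot do raises robot.PlanningError and nothing moves.
- robot.sign_off(): hands the job in; it is judged then, once.
The state is a dict: "time": time; "qpos": joint angles; "joint_vel": joint speeds; "effort": joint torques, N m; "ee_pos": TCP position; "tool_rot": TCP orientation; "force": force on the tool from outside, world axes, zero at the start; "moment": the same for the moment, N m; "opening": finger opening in m; "grasp_force": force on a finger pad.
Only numpy, scipy, OpenCV 4.12 (cv2) and the standard library are available. Lean on these libraries where they do the work, as an engineer would, in place of code of your own. Each camera call takes 0.05 s, during which the arm holds its last target. There are 200 camera calls.

## Working session

There is one attempt and no reset: what is moved stays moved. The work goes in short steps, each a Python script; the robot and the scene stay as the last script left them, time stands still between calls to the robot, and variables do not carry over. Pictures are saved under pics/ and viewed, at most 10 in all, crops included, and the job is handed in when it is done.

```bash
mkdir -p pics
python3 - <<'E'
from rig import robot
import cv2
for n in("scene","top"):
    im=robot.grab_frame(n); cv2.imwrite(f"pics/{n}0.png",im[:,:,::-1]); print(n,robot.camera_info(n))
E
```

```text
scene {'fx': 509.9800996271555, 'fy': 509.9800996271555, 'cx': 319.0083323308656, 'cy': 202.20968828851244, 'rvec': array([ 2.17759433,  0.72301036, -0.36617295]), 'tvec': array([-0.42767902, -0.13756467,  1.77958862])}
top {'fx': 368.261439403602, 'fy': 368.261439403602, 'cx': 316.77379021953044, 'cy': 200.68505193824927, 'rvec': array([ 2.13063009, -2.08332619,  0.22598836]), 'tvec': array([-0.00771208,  0.52382469,  1.16259787])}
```

View pics/top0.png

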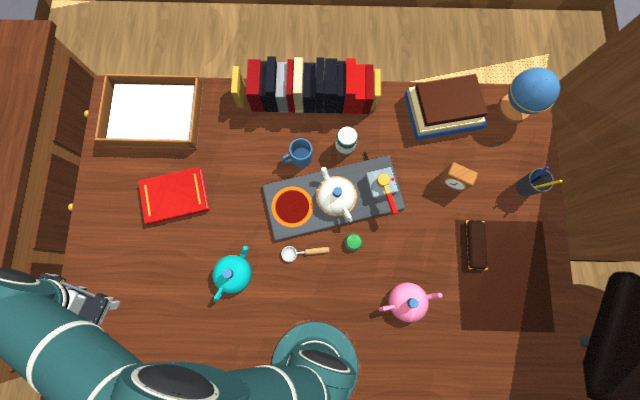

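View pics/scene0.png

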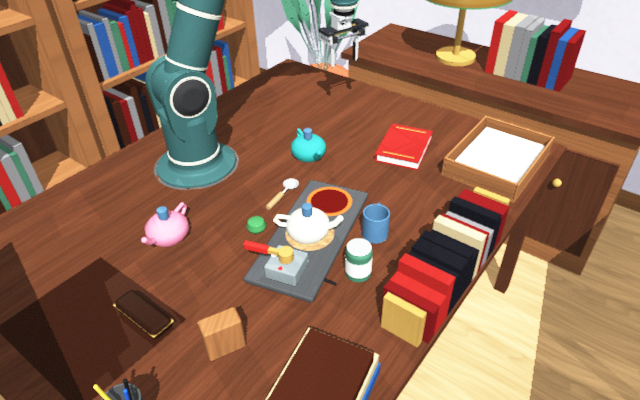

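The top view shows the warm place at (292,207), the white pot with its blue knob at (337,192), the red grip around (391,200) and the yellow hub at (383,180). The scene view shows the knob at (307,210) and the grip at (256,247).

```bash
cat > h.py <<'E'
import cv2,numpy as np
from rig import robot
def ray(n,p):
    c=robot.camera_info(n);R=cv2.Rodrigues(np.array(c["rvec"]))[0];t=np.array(c["tvec"])
    K=np.array([[c["fx"],0,c["cx"]],[0,c["fy"],c["cy"]],[0,0,1]])
    return -R.T@t, R.T@np.linalg.inv(K)@[p[0],p[1],1]
def on(n,p,z):
    o,d=ray(n,p); return o+d*(z-o[2])/d[2]
def mask(im,lo,hi,box):
    m=cv2.inRange(cv2.cvtColor(im,cv2.COLOR_RGB2HSV),lo,hi);k=np.zeros_like(m)
    a,b,c,d=box;k[b:d,a:c]=m[b:d,a:c];n,l,s,ce=cv2.connectedComponentsWithStats(k)
    i=1+np.argmax(s[1:,4]);return (l==i).astype(np.uint8),ce[i],s[i]
def tri(p,q):
    (a,d),(b,e)=ray("top",p),ray("scene",q)
    s=np.linalg.lstsq(np.c_[d,-e],b-a,rcond=None)[0];x,y=a+s[0]*d,b+s[1]*e
    return (x+y)/2,np.linalg.norm(x-y)
def knob():
    T,S=robot.grab_frame("top"),robot.grab_frame("scene")
    B=((95,110,60),(120,255,255))
    return T,S,B
E
python3 - <<'E'
from h import *
T,S,B=knob()
_,kt,s1=mask(T,*B,(320,178,352,206));_,ks,s2=mask(S,*B,(292,195,322,222))
print("knob",kt,s1,ks,s2,tri(kt,ks),on("top",kt,.12))
z,_,s=mask(T,(0,150,60),(20,255,255),(266,180,318,232))
c=max(cv2.findContours(z,0,2)[0],key=cv2.contourArea);e=cv2.fitEllipse(c);print("zone",s,e)
w=on("top",e[0],.02);print("warm",w)
g,gc,s=mask(T,(0,180,120),(8,255,255),(375,175,405,220))
r=cv2.minAreaRect(max(cv2.findContours(g,0,2)[0],key=cv2.contourArea));print("grip",gc,s,r)
G=on("top",r[0],.092);print("grip",G, on("top",gc,.092))
_,gs,s=mask(S,(0,180,120),(8,255,255),(235,232,275,262));print(gs,s,tri(gc,gs))
_,yt,s=mask(T,(20,120,100),(35,255,255),(370,165,400,195));_,ys,s3=mask(S,(20,120,100),(35,255,255),(270,240,300,270));print("hub",yt,s,ys,s3,tri(yt,ys))
d=(G-w)[:2];print("dist",np.hypot(*d),"exp",np.hypot(85,310))
yaw=np.arctan2(d[1],d[0])-np.arctan2(-310,-85);print("yaw",np.degrees(yaw))
for y in(-310,-155):print(w[:2]+[-np.sin(yaw)*y/1e3,np.cos(yaw)*y/1e3])
E
```

```text
knob [337.14035088 191.70175439] [334 188   8   9  57] [306.66055046 209.4587156 ] [302 203  10  14 109] (array([ 0.54437671, -0.0609154 ,  0.10273595]), np.float64(0.00080499922260764)) [ 0.54042433 -0.05972495  0.12      ]
zone [ 272  187   41   40 1308] ((291.8106689453125, 206.30055236816406), (39.49612808227539, 40.53935241699219), 76.5967025756836)
warm [0.51040642 0.08863293 0.02      ]
grip [391.42727273 203.34545455] [386 193  12  22 110] ((391.427734375, 203.37850952148438), (21.189546585083008, 5.436061382293701), 70.55996704101562)
grip [ 0.51268328 -0.23569713  0.092     ] [ 0.51279169 -0.23569791  0.092     ]
[255.23580786 246.6419214 ] [243 240  25  14 229] (array([ 0.51366907, -0.23878833,  0.08284056]), np.float64(0.003295130383547007))
hub [383.28082192 181.73972603] [377 174  13  19 146] [282.72592593 256.42962963] [270 250  23  14 135] (array([ 0.58812985, -0.21568575,  0.07235571]), np.float64(0.0038101304776081467))
dist 0.3243380480567202 exp 321.4420632089086
yaw 15.735505192778902
[ 0.59447748 -0.20974947]
[ 0.55244195 -0.06055827]
```

```bash
cat >> h.py <<'E'
def rot(a): # tool down, closing line at angle a
    y=np.array([np.cos(a),np.sin(a),0]);z=np.array([0,0,-1.]);return np.c_[np.cross(y,z),y,z]
YAW=np.radians(15.9)
WARM=np.array([.5104,.0886])
def rep(t=""):
    s=robot.get_state();print(t,round(s["time"],2),np.round(s["ee_pos"],4),np.round(s["force"],1),round(s["opening"],4),s["grasp_force"],np.round(s["qpos"],2))
E
python3 - <<'E'
from h import *
k=np.array([.5435,-.0607]);a=YAW+np.pi/2
c=[(np.abs(q[6]),b) for b in(a,a-np.pi) if (q:=robot.ik([*k,.109],rot(b))) is not None];print(c)
R=rot(min(c)[1])
robot.gripper_to(.08)
robot.move_ptp([*k,.23],R);rep()
robot.move_linear([*k,.109],.12,threshold=8);rep("down")
robot.gripper_to(.0);rep("grip")
cv2.imwrite("pics/g.png",robot.grab_frame("scene")[120:320,160:420,::-1].repeat(2,0).repeat(2,1))
E
```

```text
[(np.float64(2.1704637901835864), np.float64(1.848303677861995)), (np.float64(0.8103579659408173), np.float64(-1.293288975727798))]
 3.24 [ 0.5437 -0.0598  0.2299] [ 0.9  1.3 -0. ] 0.0799 0.0 [-0.64  0.37  0.88  1.83 -0.32  1.09 -0.94]
down 4.4 [ 0.5439 -0.0608  0.1096] [ 1.  -0.3  0.3] 0.0798 0.0 [-0.54  0.53  0.76  1.93 -0.48  0.87 -0.82]
grip 5.23 [ 0.5435 -0.0605  0.1089] [-0.6  1.9 -1.2] 0.0297 29.99982476234436 [-0.54  0.53  0.76  1.93 -0.48  0.87 -0.82]
```

View pics/g.png

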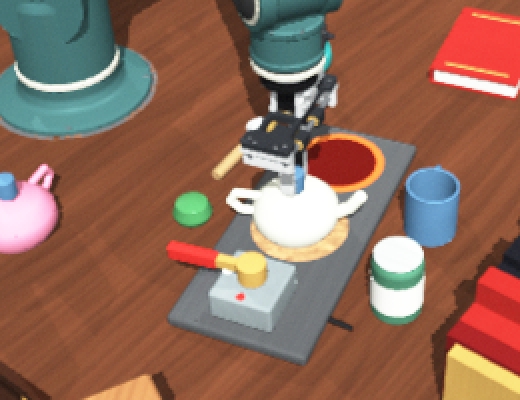

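The picture shows the fingers closed on the knob at crop (292,178). The opening reads 30 mm, so the grip is good. Next I slide the pot.

Run:
```python
from h import *
z=robot.get_state()["ee_pos"][2]
robot.move_linear([*WARM,.1085],.06);rep("slid")
robot.pause(.4)
robot.gripper_to(.07);rep("open")
robot.move_linear([*WARM,.23],.15)
robot.pause(.3)
b=robot.get_state()["ee_pos"]
# out of the way, above the lever start
P=WARM+.31*np.array([np.sin(YAW),-np.cos(YAW)]);print("pivot",P)
robot.gripper_to(0)
robot.move_ptp([.40,-.25,.25],rot(YAW+np.pi-np.pi));rep()
cv2.imwrite("pics/t2.png",robot.grab_frame("top")[130:280,220:440,::-1].repeat(3,0).repeat(3,1))
T,S,B=knob()
_,kt,s1=mask(T,*B,(270,185,315,230));print(kt,s1,on("top",kt,.12),on("top",kt,.105))
```

```text
slid 7.98 [0.5107 0.0888 0.1089] [ 1.3 -5.6  5.4] 0.0297 30.00132590532303 [-0.85  0.48  0.77  2.   -0.45  0.84 -1.11]
open 9.17 [0.5104 0.0886 0.1085] [ 0.3 -0.2 -0.3] 0.07 0.0 [-0.85  0.49  0.77  2.   -0.46  0.84 -1.11]
pivot [ 0.59532736 -0.20953981]
 13.53 [ 0.4003 -0.2497  0.25  ] [ 0.3 -1.1  0.3] 0.0003 0.0 [-0.4   0.17  0.99  1.97 -0.16  1.08  0.94]
[290.06896552 200.86206897] [286 197   9   9  58] [0.50755201 0.08744944 0.12      ] [0.51079797 0.08862261 0.105     ]
```

View pics/t2.png

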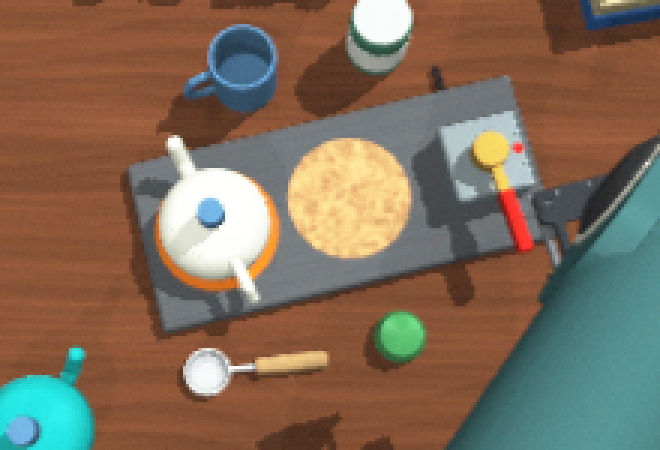

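The pot now sits on the warm place, with its knob within about 1 mm of the target. Next is the lever.

```bash
cat > lev.py <<'E'
from h import *
P=np.array([.5948,-.2097]);Z=.088
def pose(deg,lat,z=Z,flip=0):
    f=YAW+np.pi+np.radians(deg);d=np.array([np.cos(f),np.sin(f)]);t=np.array([-d[1],d[0]])
    return [*(P+.085*d+lat*t),z],rot(f+flip)
for flip in(0,np.pi):
    Q=[robot.ik(*pose(a,-.016,flip=flip)) for a in range(0,91,15)]
    print(flip,[None if q is None else round(q[6],2) for q in Q])
    if all(q is not None for q in Q) and abs(Q[0][6]-Q[-1][6])<3: break
else: raise SystemExit
robot.move_ptp(*pose(0,-.045,.22,flip))
robot.move_linear(pose(0,-.045)[0],.12,threshold=8);rep("down")
p,R=pose(0,-.020,flip=flip);robot.move_linear(p,.08)
for a in range(10,91,10):
    p,R=pose(a,-.016,flip=flip);robot.move_linear(p,.07,frame=R)
rep("arc")
print(robot.move_linear(pose(90,-.004)[0],.03,threshold=10));rep("stop")
cv2.imwrite("pics/t3.png",robot.grab_frame("scene")[160:340,200:420,::-1].repeat(3,0).repeat(3,1))
E
python3 lev.py
```

```text
0 [np.float64(-1.82), np.float64(-1.42), np.float64(-1.16), np.float64(-0.91), np.float64(-0.67), np.float64(-0.45), np.float64(-0.22)]
down 17.64 [ 0.5011 -0.1898  0.0886] [-0.1 -0.3  0.8] 0.0005 0.0 [-0.39  0.62  0.91  1.97 -0.64  0.87 -2.  ]
arc 21.47 [ 0.5976 -0.297   0.0873] [-28.2   1.3  13.4] 0.0004 13.501079678535461 [ 0.09  0.69  0.48  1.61 -0.37  0.94 -0.61]
True
stop 21.68 [ 0.5971 -0.2972  0.0868] [-3.5 -2.3  2.9] 0.0005 2.1133217588067055 [ 0.09  0.69  0.48  1.61 -0.37  0.94 -0.61]
```

View pics/t3.png

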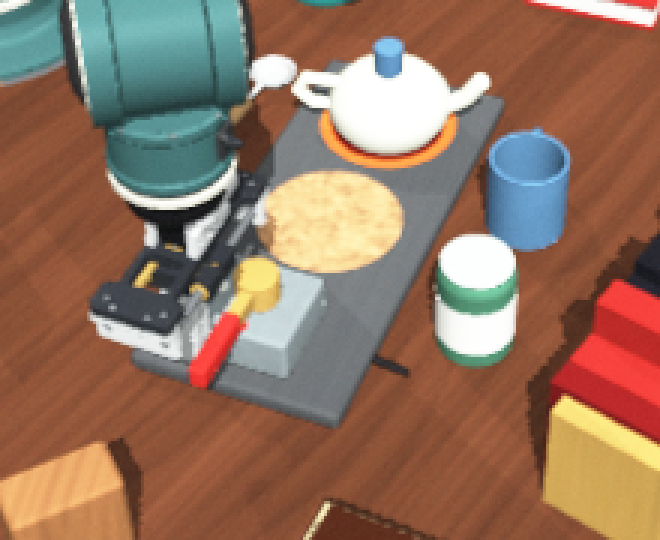

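The lever lies nearly along the warmer's long axis, with its grip at crop (220,350). I'll press once more, back off and measure.

```bash
cat > fin.py <<'E'
from h import *
P=np.array([.5948,-.2097]);d=np.array([np.sin(YAW),-np.cos(YAW)]);t=np.array([-d[1],d[0]])
L=lambda s,z:[*(P+.085*d+s*t),z]
robot.pause(.3);rep()
print(robot.move_linear(L(-.006,.088),.02,threshold=22));rep("push")
print("lat",(robot.get_state()["ee_pos"][:2]-P)@t)
robot.move_linear(L(-.05,.088),.08);robot.move_linear(L(-.05,.25),.2);rep()
robot.move_ptp([.35,.3,.3],robot.get_state()["tool_rot"]);rep()
T,S,B=knob();cv2.imwrite("pics/t4.png",T[130:280,220:440,::-1].repeat(3,0).repeat(3,1))
g,gc,s=mask(T,(0,180,120),(8,255,255),(375,155,430,225))
_,yt,s2=mask(T,(20,120,100),(35,255,255),(365,165,405,195));print(gc,s,yt,s2)
r=cv2.minAreaRect(max(cv2.findContours(g,0,2)[0],key=cv2.contourArea))
G=on("top",gc,.092)[:2];v=G-P;print(G,np.hypot(*v),"lever deg",np.degrees(np.arctan2(v@t,v@d))+90,r)
_,kt,_=mask(T,*B,(270,185,315,230));print("knob",on("top",kt,.105))
E
python3 fin.py
```

```text
22.02 [ 0.5971 -0.2972  0.0867] [-6.3 -0.5  4.2] 0.0003 3.0218706652522087 [ 0.09  0.69  0.48  1.61 -0.37  0.94 -0.61]
True
push 22.38 [ 0.597  -0.2973  0.0862] [-1.8 -1.   1.4] 0.0003 1.4851677417755127 [ 0.08  0.7   0.48  1.6  -0.36  0.95 -0.61]
lat -0.021856701944884434
 23.85 [ 0.5697 -0.3048  0.2488] [ 1.  -0.1 -0.8] 0.0005 0.0 [ 0.05  0.49  0.56  1.53 -0.26  1.21 -0.65]
 26.15 [0.3505 0.2995 0.2999] [-0.5 -0.8  0.7] 0.0007 0.0 [-0.89  0.05  0.14  1.9  -0.02  1.2  -2.05]
[407.34166667 173.725     ] [397 169  22  10 120] [384.86486486 179.33108108] [377 174  20  13 148]
[ 0.61287965 -0.28972715] 0.08204400798228247 lever deg 86.83048978441818 ((407.6639404296875, 173.6967315673828), (5.783243179321289, 20.899839401245117), 76.75948333740234)
knob [0.51075395 0.08839413 0.105     ]
```

View pics/t4.png

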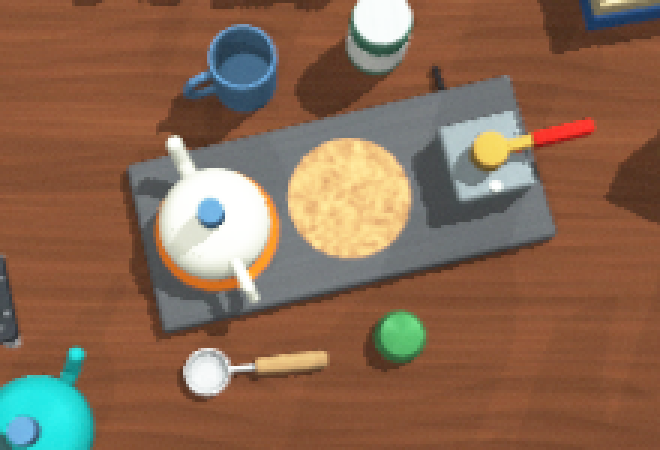

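The second push met at least 22 N without the lever moving, against about 2 N to turn it, so it is on its stop. The picture agrees: the lever lies along the warmer's axis, the pot covers the warm place evenly, and the bystanders are unmoved.

```bash
python3 -c "
from rig import robot
print(robot.sign_off())"
```

```text
the job is handed in; nothing more can be done
None
```

I slid the teapot onto the warm place (its knob measured about 1 mm from the centre), turned the lever to its on stop, let go of everything and handed the job in at about 26 s; no verdict was returned.

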